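# Chock the lamp column on the sloping board and draw back its stops

## Task

The freshly painted porcelain lamp column lies on the sloping painting board, held only by two steel stops. Take the wooden wedge chock and push it thin end first against the middle of the column's low side until the column has rolled up to the felt-faced fence and is nipped there, with you leaning on the chock with about 10 N for a moment (over 18 N on the column would chip it, and wedging with over 25 N on the board would scar it) before you let go. Then pull the stops fully back by their tab, so that the chock alone keeps the column nipped against the fence; do not touch the column with the hand.

Things in the scene. Friction and masses are not known exactly. Their poses are not given: they have to be found in the camera images.
- board: Fixed wooden painting board, 265 x 250 mm; top face slopes up at 7 degrees (0.122 rad) along its own +x, which points roughly away from the robot. Origin on the bench under mid board, x uphill (level), y along the column, z up. Near the upper edge stands a felt-faced fence leaning over the column by 20 degrees; where it is clamped is not measured: 4 to 30 mm uphill of the column, to be found by feel.
- low_edge (a point): Middle of the lower edge of the board's top face, 125 mm down the slope from the point slope.
- column: White porcelain lamp column, smooth cylinder 52 mm in diameter, 190 mm long, about 0.6 kg, loose, free to roll. Origin on its axis at mid length, 26 mm above the board's top face and, at the start, 30 mm up the slope from the point slope; axis along the board's y. It starts resting on the stops. Rolling it uphill takes under 3 N; against the fence the force rises steeply, about 10 N in each mm of felt.
- chock: Plain light wooden wedge, loose, 80 (x) x 48 (y) x 36 mm high, 0.17 kg, on the bench to the right; its rubber sole drags if pressed down. Origin: centre of the underside. Thin end (3 mm) at +x; face rises at 35 degrees to the top at x = -9 mm; from there to -42 mm a full block, gripped by its sides (48 mm apart) at x = -25 mm. Touching the column, its origin is 50 mm downhill of the column's axis.
- stops (a joint): Stop carriage sliding down the slope: 0 = stops against the column (start), 0.045 m = fully drawn back. Friction about 2.5 N; stays where left. Two upright steel pegs 10 mm thick and 30 mm high, 83 mm either side of the board's middle: 156 mm free between them for chock and hand.
- tab (a point): Pull tab of the stops, an upright dark steel plate beside the board's right edge, 14 mm (along the slope) x 22 mm (along board y). This point is on its centre line, 12 mm below its top and 34 mm above the level of the board's top face, 21 mm outside the board's edge; it moves with the stops.
- slope (a point): Point on the board's sloping top face, straight above the board's origin (36 mm); x up the slope, y as the board's, z square to the face.
Not all that is in view belongs to the job. Of the things that look like the chock, the larger one is meant.

How it is judged:
By the outcome, as a careful person would: the job done as asked, in the order asked, and still so for the second after the job is handed in, with the robot touching nothing.
It also fails if it takes over 64 s, if anything falls off the work surface, if the arm or the gripper's body presses on something with over 40 N, if the wrist force passes 120 N, or if a joint passes its speed limit or range.

## Robot

A 7-joint arm with a two-finger parallel gripper is mounted at the origin on a cart in front of the work surface, level with it; the furniture and walls round the work are solid. World frame = base frame: x ahead of the robot, y to its left, z up, the work surface at z = 0. Lengths are in m, angles in rad, forces in N, time in s.
With the tool pointing down it reaches from about 0.425 to 0.925 m from the base axis. Payload 6.8 kg.
Tool frame: the origin (TCP) lies midway between the tips of the shut fingers; the grasp point (between the pads) lies 19 mm behind it; z points along the fingers, y is the line along which they close (so a half turn about z gives the same grasp; the last joint's range is limited). The gripper opens to 85 mm and grips with 20 to 120 N. Pads are 22 mm wide; open, the fingers measure 114 mm over their backs; the gripper's body (76 mm by 85 mm) begins 54 mm behind the grasp point. The pads swing forward as they close: fully open they stand 13 mm farther back than shut.
Start: joints at [-1.361, 0.477, 0.022, 1.555, -0.011, 1.109, -0.083], TCP at [0.211, 0.641, 0.231] pointing down, gripper open.
Joint ranges: [-2.96, 2.96], [-0.34, 2.1], [-1.41, 1.46], [0.24, 2.44], [-1.37, 4.51], [0.17, 1.92], [-2.96, 2.96]. Speed limits (rad/s): [2.39, 2.39, 3.14, 3.14, 3.14, 3.14, 3.14].

## Interface

Orientations are given as a rotation vector (axis times angle).
In Python, from bench import r gives the robot as it stands. The module is installed in compiled form; this text tells all that it offers.
- The arm moves only by the tool apply_moves, never from a script. Its argument "rows" is a list of rows, each a list of 6 numbers: the shift along the tool's x, y, z scaled (see below), then the turn, a rotation vector about the tool's x, y, z scaled (see below). A call has 1 to 5 rows; each row is the pose to reach, as a shift and turn from the pose commanded when the call began, along the tool's axes at that moment; what a row does not reach only later rows make up. The controller multiplies each number of a shift by 0.25 m and each number of a turn by 90 degrees. A row lasts 1/8 s, in which the tool goes at most 62.5 mm and 10.7 degrees, less where a joint would pass 70% of its speed; a pose out of reach is approached as far as the arm can. A call with a number of a shift or a turn outside -1 to 1 is refused whole. A call with a gripper value outside its range is refused whole. "claw" is the opening, from 0 (shut) to 1 (fully open), set as the call begins (left out, the last holds). The fingers move at their own pace and stop on an object; "newtons" is the grip in N (left out, the last holds). Time passes only in rows, so rows that repeat a pose let the fingers close. It gives the time, the measured TCP pose, the force, the opening and the grip force at its end, in the units of the state.
- r.get_obs(): the state, without advancing time (a new reading comes with each control period).
- r.grab_frame(name): name is "scene" or "side" or "wrist"; returns a dict with "pixels" (384x512x3 uint8, red, green, blue), "intrinsics" (3x3 intrinsics, pixels), "eye" and "attitude" of the camera in the world. Camera axes: x right, y up, looking along -z (the intrinsics and any distortion apply to the point x, -y, -z); pixel columns grow to the right and rows downward; lengths in m; the calibration is good to about 2 mm. The wrist camera is an equidistant fisheye: a pixel r from the principal point sees the ray r / f radians off the axis. A picture is of the moment at which its call begins. There is no depth.
- r.hand_in(): hands the job in; it is judged then, once.
Trained networks look in a picture, given as the dict that the camera call returned (one of the last four; its "shot" number tells which), for a name from the list of things; names that differ only in an ending like _2 or _b are one class to them, and where a whole thing is asked for, a point or a joint stands for the part that bears it (a point fixed in the world has none). Each returns a list of dicts, best first, with "conf" (0 to 1); they miss things now and then, are a little off and sometimes report something else, mostly with a low value. They report only what shows in the picture. A call takes as long as a camera call. They do not tell look-alikes from the thing itself.
- r.search_frame(picture, thing): "rect" ([left, top, width, height] in pixels, round what is visible of it).
- r.outline_of(picture, thing): "pixels" (384x512 bool, what is visible of it) and "rect" ([left, top, width, height] in pixels, round what is visible of it).
- r.landmark_of(picture, thing): "point" ([column, row] in pixels: a listed point, or the origin of a listed thing).
The state is a dict: "clock": time; "joints": joint angles; "qvel": joint speeds; "tau": joint torques, N m; "tcp_pos": TCP position; "orientation": TCP orientation; "contact_force": force on the tool from outside, world axes, zero at the start; "moment": the same for the moment, N m; "grip_width": finger opening in m; "gripper_force": force on a finger pad.
Only numpy, scipy, OpenCV 4.12 (cv2) and the standard library are available. Lean on these libraries where they do the work, as an engineer would, in place of code of your own. Each camera call takes 0.05 s, during which the arm holds its last target. There are 200 camera calls.

## Working session

There is one attempt and no reset: what is moved stays moved. The work goes in short steps, Python scripts to look and compute and a tool call to move; the robot and the scene stay as the last step left them, time stands still between calls to the robot, and variables do not carry over. Pictures are saved under pics/ and viewed, at most 10 in all, crops included, and the job is handed in when it is done.

Besides the shell and the picture viewer there is one more tool, called after "Emit:" in YAML: its name, and indented under it one key for each argument. apply_moves: Moves the arm, as the interface text tells. Its arguments: {"type":"object","properties":{"rows":{"type":"array","items":{"type":"array","items":{"type":"number"}}},"claw":{"type":"number"},"newtons":{"type":"number"}},"required":["rows"]}

```bash
mkdir -p pics
cat > h.py <<'E'
import numpy as np, cv2
from scipy.spatial.transform import Rotation as R
from bench import r
def ray(f,p):
    K=np.array(f["intrinsics"]);A=np.array(f["attitude"]);
    if A.shape!=(3,3): A=R.from_rotvec(A).as_matrix() if A.size==3 else R.from_quat(A).as_matrix()
    u=(p[0]-K[0,2])/K[0,0];v=(p[1]-K[1,2])/K[1,1]
    if f.get("fish"):
        t=np.hypot(u,v);s=np.sin(t)/max(t,1e-9);d=np.array([u*s,-v*s,-np.cos(t)])
    else: d=np.array([u,-v,-1.])
    d=A@d;return np.array(f["eye"]),d/np.linalg.norm(d)
def onz(f,p,z):
    o,d=ray(f,p);return o+d*(z-o[2])/d[2]
def grab(n):
    f=r.grab_frame(n);f["fish"]=n=="wrist";return f
def tri(rs):
    M=sum(np.eye(3)-np.outer(d,d) for o,d in rs);b=sum((np.eye(3)-np.outer(d,d))@o for o,d in rs)
    return np.linalg.solve(M,b)
def rel(dst,rv=None):
    """shift scaled in tool axes from current measured pose to dst"""
    s=r.get_obs();T=R.from_rotvec(s["orientation"])
    out=[T.inv().apply(np.array(dst)-s["tcp_pos"])/.25]
    if rv is not None: out.append((T.inv()*R.from_rotvec(rv)).as_rotvec()/(np.pi/2))
    return [o.round(3).tolist() for o in out]
E
python3 - <<'E'
from h import *
o=r.get_obs();print({k:np.round(v,3) for k,v in o.items()})
P=[]
for n in ["scene","side","wrist"]:
    f=grab(n);print(n,f["shot"],np.round(f["eye"],3),np.round(f["attitude"],3).tolist(),np.round(f["intrinsics"],1).tolist(), [k for k in f])
    cv2.imwrite(f"pics/{n}0.png",f["pixels"][:,:,::-1])
    P.append(f["pixels"])
    for t in ["board","column","chock","stops","tab","slope","low_edge"]:
        print(" ",t,"L",[(np.round(x["point"]).tolist(),round(x["conf"],2)) for x in r.landmark_of(f,t)][:4],"S",[(np.round(x["rect"]).tolist(),round(x["conf"],2)) for x in r.search_frame(f,t)][:4] if t not in("slope","low_edge") else "")
E
```

```text
{'clock': np.float64(0.0), 'joints': array([-1.361,  0.478,  0.022,  1.556, -0.012,  1.109, -0.083]), 'qvel': array([ 0.001,  0.002, -0.001,  0.001, -0.   ,  0.001, -0.   ]), 'tau': array([-0.0000e+00, -5.9645e+01,  1.6080e+00, -2.8119e+01,  1.3000e-02,
        9.0000e-03,  0.0000e+00]), 'tcp_pos': array([0.211, 0.641, 0.23 ]), 'orientation': array([-4.970e-01, -3.102e+00,  3.000e-03]), 'contact_force': array([ 0.932, -1.048,  0.559]), 'moment': array([-0.037,  0.017,  0.002]), 'gripper_force': np.float64(0.0), 'grip_width': np.float64(0.085)}
scene 1 [-0.043 -0.541  0.733] [0.816, -0.355, -0.797] [[440.5, 0.0, 256.2], [0.0, 440.5, 185.9], [0.0, 0.0, 1.0]] ['pixels', 'intrinsics', 'eye', 'attitude', 'shot', 'fish']
  board L [([198.0, 169.0], 0.72)] S [([132.0, 112.0, 134.0, 98.0], 0.69)]
  column L [([201.0, 143.0], 0.63)] S [([171.0, 120.0, 66.0, 45.0], 0.98)]
  chock L [([348.0, 282.0], 0.77), ([294.0, 263.0], 0.59)] S [([325.0, 265.0, 48.0, 34.0], 0.92), ([277.0, 254.0, 25.0, 22.0], 0.82)]Traceback (most recent call last):
  File "<stdin>", line 9, in <module>
ValueError: it knows: board, chock, column, low_edge, slope, tab
```

Run:
```python
from h import *
L={}
for n in ["scene","side"]:
    f=grab(n);print(n,f["shot"],np.round(f["eye"],3),np.round(f["attitude"],3).tolist())
    cv2.imwrite(f"pics/{n}1.png",cv2.resize(f["pixels"][:,:,::-1],(800,600),interpolation=cv2.INTER_CUBIC))
    for t in ["board","column","chock","tab","slope","low_edge"]:
        q=r.landmark_of(f,t)
        L[n,t]=[ray(f,x["point"]) for x in q]
        print(" ",t,"L",[(np.round(x["point"],1).tolist(),round(x["conf"],2)) for x in q][:4])
        if t=="chock":
            for x in q: print(onz(f,x["point"],0).round(3))
for t in ["board","column","tab","slope","low_edge"]:
    if L["scene",t] and L["side",t]: print(t,tri([L["scene",t][0],L["side",t][0]]).round(4))
```

```text
scene 2 [-0.043 -0.541  0.733] [0.816, -0.355, -0.797]
  board L [([198.2, 168.3], 0.6)]
  column L [([197.1, 145.2], 0.8)]
  chock L [([349.7, 279.7], 0.79), ([292.3, 263.8], 0.74), ([197.6, 167.7], 0.35)]
[ 0.499 -0.306  0.   ]
[ 0.455 -0.191  0.   ]
[0.549 0.206 0.   ]
  tab L [([230.3, 176.1], 0.88)]
  slope L [([195.4, 159.6], 0.58)]
  low_edge L [([161.4, 182.9], 0.82)]
side 3 [ 0.587 -1.046  0.757] [0.978, 0.02, 0.083]
  board L [([266.7, 171.2], 0.87)]
  column L [([274.4, 152.2], 0.94)]
  chock L [([229.8, 287.0], 0.82), ([222.7, 252.4], 0.5)]
[ 0.491 -0.312  0.   ]
[ 0.46  -0.197 -0.   ]
  tab L [([253.0, 177.7], 0.76)]
  slope L [([270.2, 163.6], 0.57)]
  low_edge L [([227.3, 162.4], 0.97)]
board [0.5474 0.2017 0.0008]
column [0.5679 0.2202 0.0593]
tab [0.5154 0.0448 0.0741]
slope [0.5565 0.2206 0.0172]
low_edge [0.4224 0.1961 0.03  ]
```

View pics/scene1.png

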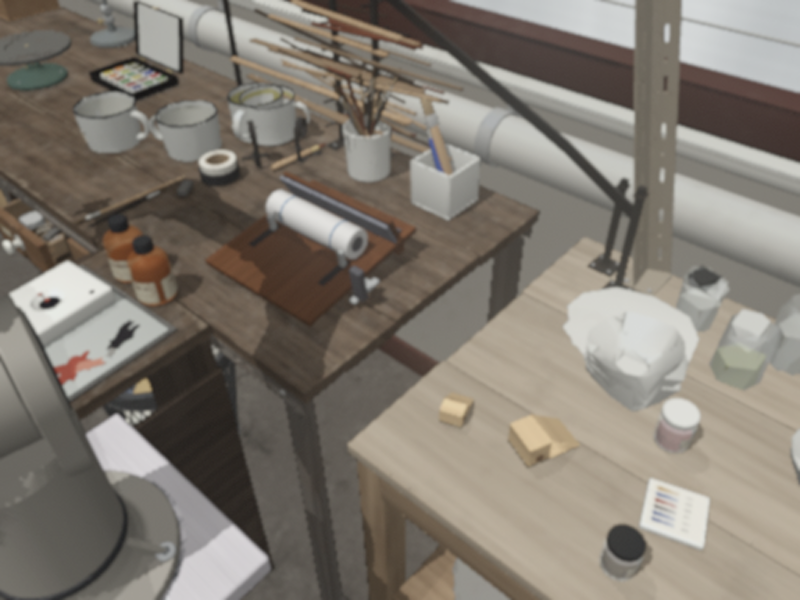

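View pics/side1.png

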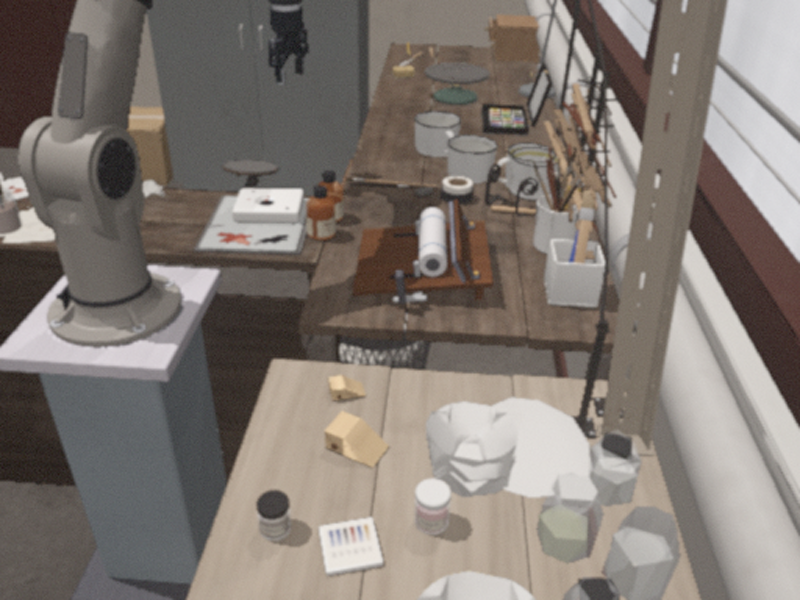

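Two wedges are in view. The larger is at scene (540,438) / side (355,438) and the smaller at scene (455,410) / side (345,388). I choose the larger, at about (0.495,-0.31). The board with the column, fence and tab is at scene (315,240). I'll move along an arc, look at the board on the way, and take the close crop at the chock.

Emit:
apply_moves:
  rows:
    - [-0.93, -0.41, -0.24, 0, 0, 0]
    - [-0.93, -0.41, -0.24, 0, 0, 0]
    - [-0.93, -0.41, -0.24, 0, 0, 0]
    - [-0.93, -0.41, -0.24, 0, 0, 0]
    - [-0.93, -0.41, -0.24, 0, 0, 0]

```text
clock: 1.68
tcp_pos: [0.405, 0.4671, 0.293]
orientation: [0.51, 3.097, 0.002]
contact_force: [-0.3, 1.6, -1.2]
grip_width: 0.0855
gripper_force: 0.0
```

Emit:
apply_moves:
  rows:
    - [-0.93, -0.66, 0, 0, 0, 0]
    - [-0.93, -0.66, 0, 0, 0, 0]
    - [-0.93, -0.66, 0, 0, 0, 0]
    - [-0.93, -0.66, 0, 0, 0, 0]
    - [-0.93, -0.66, 0, 0, 0, 0]

```text
clock: 2.3
tcp_pos: [0.5706, 0.2388, 0.2913]
orientation: [0.502, 3.101, -0.001]
contact_force: [0.9, 0.1, -0.3]
grip_width: 0.0851
gripper_force: 0.0
```

Run:
```python
from h import *
f=grab("wrist");print(np.round(f["eye"],3),np.round(f["intrinsics"],1).tolist())
cv2.imwrite("pics/w2.png",cv2.resize(f["pixels"][:,:,::-1],(800,600)))
for t in ["board","column","tab","slope","low_edge"]:
    q=r.landmark_of(f,t);print(t,[(np.round(x["point"],1).tolist(),round(x["conf"],2)) for x in q][:3])
    z={"board":0,"column":.0656,"tab":.066,"slope":.036,"low_edge":.021}[t]
    if q: print(onz(f,q[0]["point"],z).round(4))
q=r.outline_of(f,"column")
if q:
    m=q[0]["pixels"];ys,xs=np.nonzero(m)
    P=np.array([onz(f,p,.0656)[:2] for p in zip(xs,ys)])
    c=P.mean(0);w,v=np.linalg.eigh(np.cov((P-c).T));print("col",c.round(4),v[:,1].round(4),np.sqrt(12*w).round(3))
    c4=cv2.minAreaRect(P.astype(np.float32)*1000);print(c4)
```

```text
[0.506 0.26  0.435] [[297.3, 0.0, 258.2], [0.0, 297.3, 190.2], [0.0, 0.0, 1.0]]
board [([231.1, 149.7], 0.68)]
[0.5509 0.2027 0.    ]
column [([235.9, 172.1], 0.64)]
[0.5734 0.2076 0.0656]
tab [([122.7, 171.9], 0.61)]
[0.5219 0.0596 0.066 ]
slope [([231.1, 153.1], 0.97), ([197.3, 67.2], 0.31)]
[0.5516 0.2059 0.036 ]
low_edge [([198.3, 66.6], 0.79), ([236.5, 171.5], 0.53)]
[0.4219 0.2004 0.021 ]
col [0.5767 0.2099] [-0.0333  0.9994] [0.053 0.198]
((577.0416259765625, 205.56365966796875), (55.71021270751953, 203.7418212890625), 1.937757134437561)
```

View pics/w2.png

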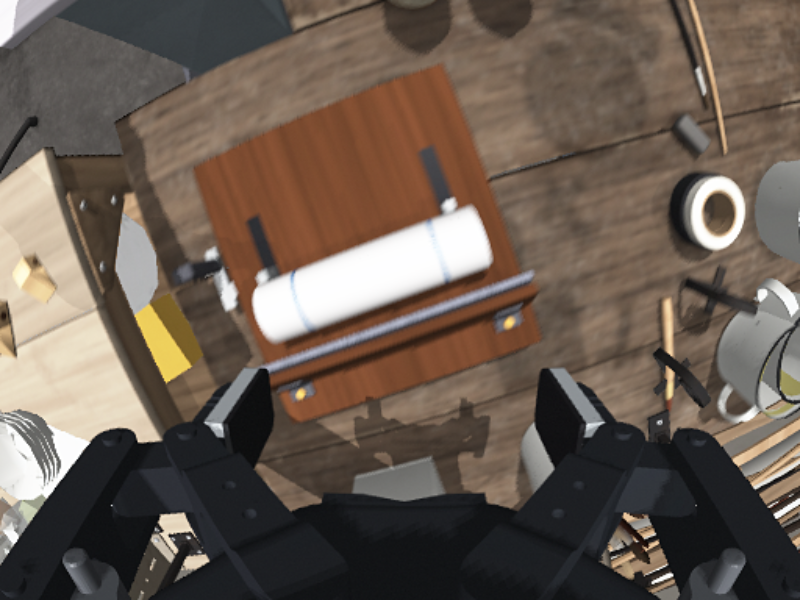

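Run:
```python
from h import *
f=grab("wrist")
s=512/800
A=onz(f,(443*s,65*s),.021);B=onz(f,(197*s,168*s),.021);C=onz(f,(541*s,340*s),.052);D=onz(f,(292*s,418*s),.052)
print(A.round(4),B.round(4),C.round(4),D.round(4))
d=A-B;print(np.linalg.norm(d),np.degrees(np.arctan2(-d[0],d[1])),(A+B)/2,(C+D)/2)
d=C-D;print(np.linalg.norm(d),np.degrees(np.arctan2(-d[0],d[1])))
for p in [(193,270),(178,270),(218,268)]: print(onz(f,(p[0]*s,p[1]*s),.078).round(4))
```

```text
[0.423  0.3277 0.021 ] [0.4337 0.0833 0.021 ] [0.6829 0.338  0.052 ] [0.6877 0.0914 0.052 ]
0.24463644271677729 2.51582683058438 [0.42837849 0.20553498 0.021     ] [0.68533194 0.21471029 0.052     ]
0.24671779374619854 1.1177757244844264
[0.521  0.0722 0.078 ]
[0.5162 0.0583 0.078 ]
[0.5272 0.0953 0.078 ]
```

Emit:
apply_moves:
  rows:
    - [-0.34, -0.93, 0, 0, 0, 0]
    - [-0.34, -0.93, 0, 0, 0, 0]
    - [-0.34, -0.93, 0, 0, 0, 0]
    - [-0.34, -0.93, 0, 0, 0, 0]
    - [-0.34, -0.93, 0, 0, 0, 0]

```text
clock: 3.32
tcp_pos: [0.5768, -0.0111, 0.2918]
orientation: [0.509, 3.099, -0.003]
contact_force: [-0.0, 0.2, -0.2]
grip_width: 0.0854
gripper_force: 0.0
```

Emit:
apply_moves:
  rows:
    - [0.2, -0.95, 0.2, 0, 0, 0]
    - [0.2, -0.95, 0.2, 0, 0, 0]
    - [0.2, -0.95, 0.2, 0, 0, 0]
    - [0.2, -0.95, 0.2, 0, 0, 0]
    - [0.2, -0.95, 0.2, 0, 0, 0]

```text
clock: 3.95
tcp_pos: [0.4527, -0.2182, 0.2408]
orientation: [-0.506, -3.099, 0.001]
contact_force: [0.8, 0.7, 0.0]
grip_width: 0.0857
gripper_force: 0.0
```

Run:
```python
from h import *
f=grab("wrist");print(f["eye"])
im=f["pixels"][:,:,::-1].copy()
q=r.landmark_of(f,"chock");print([(np.round(x["point"],1).tolist(),round(x["conf"],2),onz(f,x["point"],0).round(4).tolist()) for x in q])
q2=r.outline_of(f,"chock");print([(x["rect"],round(x["conf"],2),int(x["pixels"].sum())) for x in q2])
b=max([x for x in q2 if x["conf"]>.4],key=lambda x:x["pixels"].sum())
x,y,w,h=[int(v) for v in b["rect"]];
x0=max(0,x-40);y0=max(0,y-30);c=im[y0:y0+110,x0:x0+147];print(x0,y0,c.shape)
cv2.imwrite("pics/w3.png",cv2.resize(c,None,fx=5.4,fy=5.4,interpolation=cv2.INTER_CUBIC))
hull=cv2.approxPolyDP(cv2.convexHull(np.argwhere(b["pixels"])[:,::-1].astype(np.int32)),2,True)[:,0]
print([(p.tolist(),onz(f,p,0)[:2].round(4).tolist(),onz(f,p,.036)[:2].round(4).tolist()) for p in hull])
```

```text
[ 0.38888481 -0.19663766  0.38510786]
[([200.9, 205.8], 0.78, [0.4866, -0.3137, 0.0]), ([278.7, 158.1], 0.68, [0.4577, -0.1919, 0.0])]
[]Traceback (most recent call last):
  File "<stdin>", line 6, in <module>
ValueError: max() iterable argument is empty
```

Run:
```python
from h import *
f=grab("wrist")
im=f["pixels"][:,:,::-1].copy()
x0,y0=140,140
cv2.imwrite("pics/w3.png",cv2.resize(im[y0:y0+110,x0:x0+160],None,fx=5,fy=5,interpolation=cv2.INTER_CUBIC))
for x in r.search_frame(f,"chock"):print(x)
```

```text
{'rect': [252.6, 133.4, 43.3, 45.2], 'conf': 0.85}
```

View pics/w3.png

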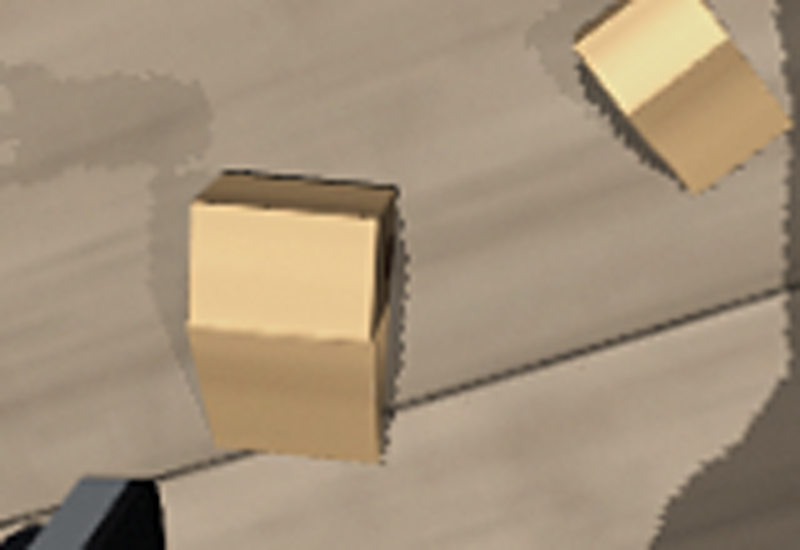

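Crop: the large chock's top face has corners (190,203), (380,218), (372,342), (190,325). Its thin end is at (212,443)–(380,463), and the small look-alike is at top right (690,90). The choice of the larger is confirmed.

Run:
```python
from h import *
f=grab("wrist")
g=lambda u,v,z:onz(f,(140+(u+.5)/5-.5,140+(v+.5)/5-.5),z)[:2]
T=np.array([g(190,203,.036),g(380,218,.036),g(190,325,.036),g(372,342,.036)]);F=np.array([g(212,443,.003),g(380,463,.003)]);B=np.array([g(222,172,0),g(398,187,0)])
print(T.round(4),F.round(4),B.round(4))
a=lambda d:np.degrees(np.arctan2(d[1],d[0]))
print([a(d).round(1) for d in (T[2]-T[0],T[3]-T[1])],[ (a(d)).round(1) for d in (T[0]-T[1],T[2]-T[3],F[0]-F[1],B[0]-B[1])],np.linalg.norm(T[0]-T[1]),np.linalg.norm(T[0]-T[2]),T.mean(0),F.mean(0),B.mean(0),a(F.mean(0)-B.mean(0)),np.linalg.norm(F.mean(0)-B.mean(0)))
o=r.get_obs();M=R.from_rotvec(o["orientation"]).as_matrix();print(a(M[:,0]),a(M[:,1]),M[:,2],o["joints"].round(3))
```

```text
[[ 0.4428 -0.3143]
 [ 0.4614 -0.27  ]
 [ 0.4724 -0.3265]
 [ 0.4909 -0.2831]] [[ 0.5148 -0.347 ]
 [ 0.5348 -0.3024]] [[ 0.4428 -0.315 ]
 [ 0.462  -0.2703]]
[np.float64(-22.4), np.float64(-24.0)] [np.float64(-112.8), np.float64(-113.1), np.float64(-114.2), np.float64(-113.3)] 0.048126157428381736 0.03200380778254103 [ 0.46687389 -0.29848478] [ 0.52478035 -0.32466508] [ 0.45239078 -0.29266382] -23.848787021570978 0.07914752028860485
161.99362730031015 71.99363641092843 [ 5.09025301e-04  2.43532461e-04 -9.99999841e-01] [-0.071  0.188  0.443  1.969 -0.095  1.004  1.673]
```

Emit:
apply_moves:
  rows:
    - [-0.153, -0.288, 0.1, 0, 0, 0.06]
    - [-0.153, -0.288, 0.3, 0, 0, 0.06]
    - [-0.153, -0.288, 0.5, 0, 0, 0.06]
    - [-0.153, -0.288, 0.7, 0, 0, 0.06]
    - [-0.153, -0.288, 0.7, 0, 0, 0.06]
  claw: 1

```text
clock: 4.88
tcp_pos: [0.4675, -0.2935, 0.0632]
orientation: [-0.638, -3.068, -0.003]
contact_force: [-0.1, -0.5, 1.1]
grip_width: 0.0854
gripper_force: 0.0
```

Run:
```python
from h import *
o=r.get_obs();M=R.from_rotvec(o["orientation"]).as_matrix();print(o["tcp_pos"],np.degrees(np.arctan2(M[1,1],M[0,1])),rel([.4669,-.2985,.004]))
```

```text
[ 0.46750507 -0.29350174  0.06318249] 66.5009307971067 [[-0.008, -0.019, 0.237]]
```

Emit:
apply_moves:
  rows:
    - [0, 0, 0.12, 0, 0, 0]
    - [0, 0, 0.2, 0, 0, 0]
    - [0, 0, 0.237, 0, 0, 0]
    - [0, 0, 0.237, 0, 0, 0]

```text
clock: 5.38
tcp_pos: [0.4702, -0.296, 0.0081]
orientation: [0.641, 3.074, -0.0]
contact_force: [-0.2, 0.2, 0.4]
grip_width: 0.0855
gripper_force: 0.0
```

Run:
```python
from h import *
f=grab("wrist")
cv2.imwrite("pics/w4.png",cv2.resize(f["pixels"][:,:,::-1],(800,600)))
print(r.get_obs()["tcp_pos"],rel([.4669,-.2985,.004]))
```

```text
[ 0.47030625 -0.29621722  0.00834962] [[0.009, -0.014, 0.017]]
```

View pics/w4.png

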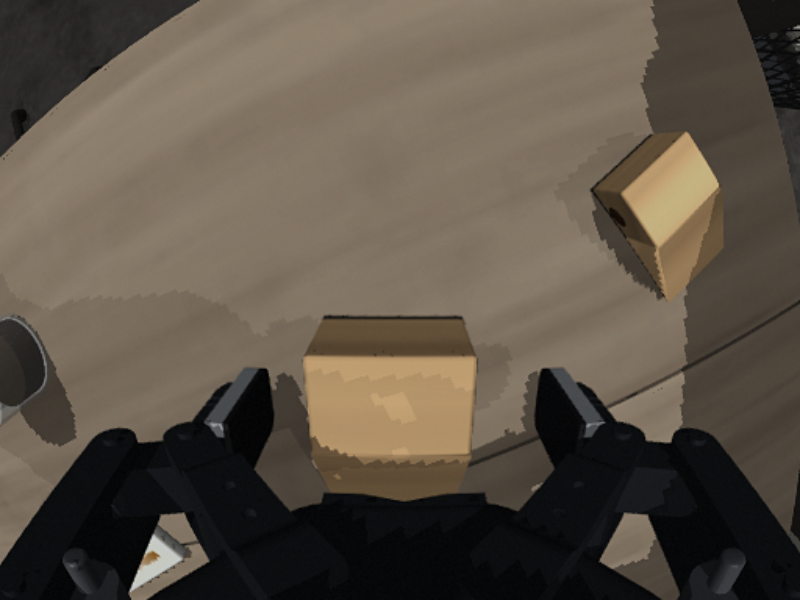

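The chock stands between the open fingers: block at (390,405), fingers centred at about 404. I nudge across and close.

Emit:
apply_moves:
  rows:
    - [0.008, -0.013, 0.015, 0, 0, 0]
    - [0.008, -0.013, 0.015, 0, 0, 0]

```text
clock: 5.68
tcp_pos: [0.4658, -0.2985, 0.0036]
orientation: [0.644, 3.075, -0.0]
contact_force: [0.0, 0.2, 0.6]
grip_width: 0.0851
gripper_force: 0.0
```

Emit:
apply_moves:
  rows:
    - [0, 0, 0, 0, 0, 0]
    - [0, 0, 0, 0, 0, 0]
    - [0, 0, 0, 0, 0, 0]
    - [0, 0, 0, 0, 0, 0]
    - [0, 0, 0, 0, 0, 0]
  claw: 0
  newtons: 50

```text
clock: 6.3
tcp_pos: [0.4663, -0.2982, 0.0036]
orientation: [0.643, 3.075, -0.0]
contact_force: [-0.5, 0.7, 5.0]
grip_width: 0.0472
gripper_force: 52.5
```

Emit:
apply_moves:
  rows:
    - [0, 0, -0.08, 0, 0, 0]
    - [0, 0, -0.25, 0, 0, 0]
    - [0, 0, -0.45, 0, 0, 0]
    - [0, 0, -0.6, 0, 0, 0]
    - [0, 0, -0.65, 0, 0, 0]

```text
clock: 6.92
tcp_pos: [0.4669, -0.2985, 0.1675]
orientation: [0.642, 3.072, -0.001]
contact_force: [1.4, 0.3, -2.4]
grip_width: 0.0474
gripper_force: 52.0
```

Emit:
apply_moves:
  rows:
    - [0.07, 0.15, 0, 0, 0, 0]
    - [0.07, 0.38, 0, 0, 0, 0]
    - [0.07, 0.62, 0, 0, 0, 0]
    - [0.07, 0.85, 0, 0, 0, 0]
    - [0.07, 0.95, 0, 0, 0, 0]

```text
clock: 7.55
tcp_pos: [0.5455, -0.0689, 0.164]
orientation: [-0.634, -3.074, -0.001]
contact_force: [0.5, -0.6, -2.3]
grip_width: 0.0474
gripper_force: 52.1
```

```bash
cat >> h.py <<'E'
S0=np.array([.551,.2075,.036]);YAW=np.radians(2)
RB=R.from_euler("z",YAW)*R.from_euler("y",-np.radians(7))
RT=R.from_matrix(RB.as_matrix()@np.diag([-1,1,-1.]))
def goal(s,l,h): 
    o=r.get_obs();p=S0+RB.apply([s,l,h])
    b=RB.inv().apply(o["tcp_pos"]-S0)
    print("now s,l,h mm",(b*1000).round(1),"goal",p.round(4),"row",rel(p,RT.as_rotvec()),"F board",RB.inv().apply(o["contact_force"]).round(1),"clk",o["clock"])
E
python3 -c "
from h import *
goal(-.085,0,.09)"
```

```text
now s,l,h mm [   0.5 -276.   128.9] goal [0.4557 0.2042 0.115 ] row [[0.761, 0.861, 0.198], [-0.017, -0.078, -0.281]] F board [ 0.2 -0.6 -2.3] clk 7.55
```

Emit:
apply_moves:
  rows:
    - [0.15, 0.17, 0, 0, 0, -0.08]
    - [0.35, 0.4, 0, 0, -0.02, -0.16]
    - [0.55, 0.62, 0, -0.01, -0.05, -0.24]
    - [0.72, 0.82, 0, -0.017, -0.078, -0.281]
    - [0.76, 0.86, 0.05, -0.017, -0.078, -0.281]

```text
clock: 8.18
tcp_pos: [0.4549, 0.2024, 0.1525]
orientation: [-0.051, 3.017, 0.003]
contact_force: [1.0, 1.1, -1.1]
grip_width: 0.0472
gripper_force: 52.2
```

Emit:
apply_moves:
  rows:
    - [0, 0, 0, 0, 0, 0]
    - [0, 0, 0, 0, 0, 0]

```text
clock: 8.43
tcp_pos: [0.4566, 0.1987, 0.1522]
orientation: [-0.045, 3.019, -0.001]
contact_force: [0.9, 0.1, -1.5]
grip_width: 0.0475
gripper_force: 52.1
```

Run:
```python
from h import *
goal(-.085,0,.015)
f=grab("wrist")
print("fin",R.from_rotvec(r.get_obs()["orientation"]).inv().apply(RB.apply([0,0,-1])))
for t,z in [("slope",.036),("low_edge",.021),("tab",.066),("column",.0656)]:
    q=r.landmark_of(f,t)
    for x in q[:2]:print(t,round(x["conf"],2),np.round(x["point"]),onz(f,x["point"],z).round(4))
cv2.imwrite("pics/w5.png",cv2.resize(f["pixels"][:,:,::-1],(800,600)))
```

```text
now s,l,h mm [-79.7  -5.5 126.9] goal [0.4649 0.2045 0.0405] row [[0.021, 0.023, 0.448], [-0.002, 0.0, -0.003]] F board [ 0.8  0.  -1.6] clk 8.425
fin [9.66119422e-04 2.83220239e-03 9.99995523e-01]
low_edge 0.75 [261. 130.] [0.4242 0.1994 0.021 ]
low_edge 0.37 [254. 278.] [0.5922 0.1968 0.021 ]
tab 0.88 [110. 242.] [0.5239 0.0564 0.066 ]
```

View pics/w5.png

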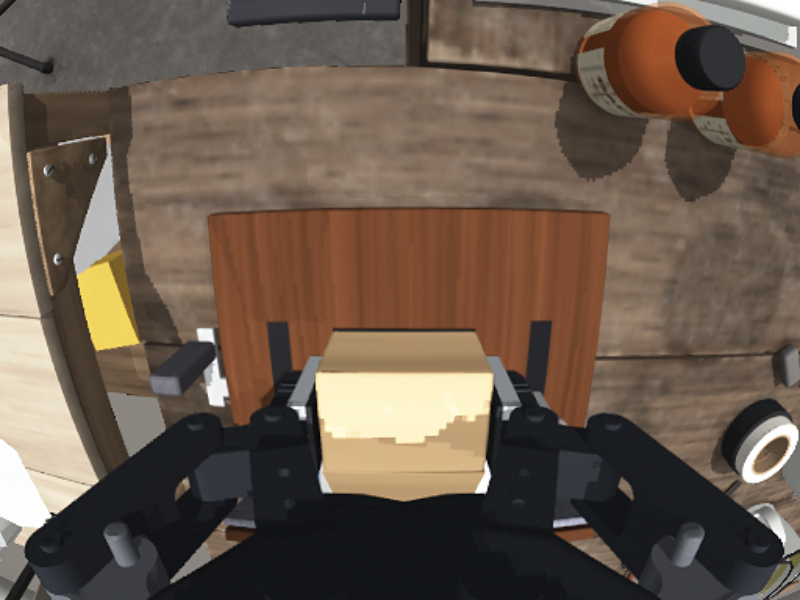

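Emit:
apply_moves:
  rows:
    - [0.01, 0.018, 0.1, 0, 0, 0]
    - [0.01, 0.018, 0.25, 0, 0, 0]
    - [0.01, 0.018, 0.38, 0, 0, 0]
    - [0.01, 0.018, 0.45, 0, 0, 0]
    - [0.01, 0.018, 0.45, 0, 0, 0]

```text
clock: 9.3
tcp_pos: [0.4682, 0.2033, 0.0404]
orientation: [-0.043, 3.019, -0.001]
contact_force: [0.1, 0.7, -1.9]
grip_width: 0.048
gripper_force: 52.2
```

Emit:
apply_moves:
  rows:
    - [0, 0, 0, 0, 0, 0]
    - [0, 0, 0, 0, 0, 0]

```text
clock: 9.55
tcp_pos: [0.4692, 0.2047, 0.0424]
orientation: [-0.045, 3.015, 0.003]
contact_force: [0.8, 0.4, -2.2]
grip_width: 0.0474
gripper_force: 52.2
```

Emit:
apply_moves:
  rows:
    - [0, 0, 0.01, 0, 0, 0]
    - [0, 0, 0.02, 0, 0, 0]
    - [0, 0, 0.02, 0, 0, 0]

```text
clock: 9.93
tcp_pos: [0.4691, 0.2044, 0.0363]
orientation: [-0.045, 3.017, 0.001]
contact_force: [0.0, 0.7, -1.8]
grip_width: 0.0474
gripper_force: 52.2
```

```bash
python3 -c "
from h import *
goal(-.06,0,.004)"
```

```text
now s,l,h mm [-81.4  -0.3  10.3] goal [0.491  0.2054 0.0327] row [[-0.085, 0.002, 0.025], [-0.001, 0.001, -0.003]] F board [-0.2  0.7 -1.8] clk 9.925
```

Emit:
apply_moves:
  rows:
    - [0, 0, 0.008, 0, 0, 0]
    - [0, 0, 0.016, 0, 0, 0]
    - [0, 0, 0.016, 0, 0, 0]

```text
clock: 10.3
tcp_pos: [0.4696, 0.2043, 0.0322]
orientation: [-0.045, 3.017, 0.001]
contact_force: [0.3, 0.3, -1.4]
grip_width: 0.0472
gripper_force: 52.2
```

Emit:
apply_moves:
  rows:
    - [0, 0, 0.004, 0, 0, 0]
    - [0, 0, 0.004, 0, 0, 0]

```text
clock: 10.55
tcp_pos: [0.4698, 0.2044, 0.0314]
orientation: [-0.045, 3.017, 0.002]
contact_force: [-0.4, -0.2, -2.1]
grip_width: 0.0474
gripper_force: 52.2
```

Emit:
apply_moves:
  rows:
    - [0, 0, 0.004, 0, 0, 0]
    - [0, 0, 0.004, 0, 0, 0]

```text
clock: 10.8
tcp_pos: [0.4699, 0.2044, 0.0304]
orientation: [-0.045, 3.017, 0.002]
contact_force: [0.0, 0.6, -2.4]
grip_width: 0.0471
gripper_force: 52.2
```

Emit:
apply_moves:
  rows:
    - [0, 0, 0.004, 0, 0, 0]
    - [0, 0, 0.004, 0, 0, 0]

```text
clock: 11.05
tcp_pos: [0.4701, 0.2044, 0.0298]
orientation: [-0.045, 3.017, 0.002]
contact_force: [-1.9, -1.4, 4.8]
grip_width: 0.0472
gripper_force: 52.9
```

Emit:
apply_moves:
  rows:
    - [0, 0, 0.004, 0, 0, 0]
    - [0, 0, 0.004, 0, 0, 0]

```text
clock: 11.3
tcp_pos: [0.4701, 0.2044, 0.0298]
orientation: [-0.045, 3.017, 0.002]
contact_force: [-6.2, -1.9, 19.7]
grip_width: 0.0471
gripper_force: 55.0
```

Emit:
apply_moves:
  rows:
    - [0, 0, 0.002, 0, 0, 0]
    - [0, 0, 0.002, 0, 0, 0]

```text
clock: 11.55
tcp_pos: [0.4701, 0.2044, 0.0298]
orientation: [-0.045, 3.017, 0.003]
contact_force: [-9.6, -2.9, 28.1]
grip_width: 0.0473
gripper_force: 56.1
```

Emit:
apply_moves:
  rows:
    - [0, 0, -0.009, 0, 0, 0]
    - [0, 0, -0.009, 0, 0, 0]
    - [0, 0, -0.009, 0, 0, 0]

```text
clock: 11.92
tcp_pos: [0.4699, 0.2044, 0.0299]
orientation: [-0.045, 3.017, 0.001]
contact_force: [-0.5, -0.8, -1.3]
grip_width: 0.0471
gripper_force: 52.2
```

Emit:
apply_moves:
  rows:
    - [-0.02, 0, 0, 0, 0, 0]
    - [-0.04, 0, 0, 0, 0, 0]
    - [-0.06, 0, 0, 0, 0, 0]
    - [-0.08, 0, 0, 0, 0, 0]
    - [-0.08, 0, 0, 0, 0, 0]

```text
clock: 12.55
tcp_pos: [0.4906, 0.205, 0.0327]
orientation: [-0.044, 3.016, 0.002]
contact_force: [1.0, 0.1, -1.2]
grip_width: 0.0471
gripper_force: 52.2
```

```bash
python3 -c "
from h import *
goal(-.046,0,.004)"
```

```text
now s,l,h mm [-60.4  -0.4   4.1] goal [0.5049 0.2059 0.0344] row [[-0.058, 0.002, 0.001], [-0.001, 0.002, -0.003]] F board [ 0.9  0.  -1.3] clk 12.55
```

Emit:
apply_moves:
  rows:
    - [-0.016, 0, 0, 0, 0, 0]
    - [-0.032, 0, 0, 0, 0, 0]
    - [-0.048, 0, 0, 0, 0, 0]
    - [-0.048, 0, 0, 0, 0, 0]

```text
clock: 13.05
tcp_pos: [0.5021, 0.2054, 0.0342]
orientation: [-0.045, 3.017, 0.002]
contact_force: [-0.0, -0.9, -2.6]
grip_width: 0.0469
gripper_force: 52.1
```

Emit:
apply_moves:
  rows:
    - [-0.004, 0, 0, 0, 0, 0]
    - [-0.008, 0, 0, 0, 0, 0]
    - [-0.008, 0, 0, 0, 0, 0]

```text
clock: 13.42
tcp_pos: [0.5032, 0.2053, 0.0342]
orientation: [-0.045, 3.018, 0.001]
contact_force: [-0.6, -0.4, -2.8]
grip_width: 0.0477
gripper_force: 52.1
```

Emit:
apply_moves:
  rows:
    - [-0.004, 0, 0, 0, 0, 0]
    - [-0.008, 0, 0, 0, 0, 0]
    - [-0.008, 0, 0, 0, 0, 0]

```text
clock: 13.8
tcp_pos: [0.5056, 0.2054, 0.0346]
orientation: [-0.045, 3.017, 0.001]
contact_force: [-1.7, -0.4, -3.1]
grip_width: 0.0474
gripper_force: 52.1
```

Emit:
apply_moves:
  rows:
    - [-0.004, 0, 0, 0, 0, 0]
    - [-0.008, 0, 0, 0, 0, 0]
    - [-0.008, 0, 0, 0, 0, 0]

```text
clock: 14.18
tcp_pos: [0.5079, 0.2056, 0.035]
orientation: [-0.045, 3.016, 0.002]
contact_force: [-0.5, -1.2, -2.7]
grip_width: 0.0471
gripper_force: 52.0
```

Run:
```python
from h import *
goal(-.046,0,.004)
for n in("side","scene"):
    f=grab(n)
    for t in("column","chock"):
        print(n,t,[(np.round(x["point"],1).tolist(),round(x["conf"],2)) for x in r.landmark_of(f,t)])
    cv2.imwrite(f"pics/{n}6.png",f["pixels"][:,:,::-1])
a=cv2.imread("pics/side6.png")[115:205,215:345];b=cv2.imread("pics/scene6.png")[95:215,130:270]
cv2.imwrite("pics/c6.png",np.vstack([cv2.resize(a,(433,300),interpolation=cv2.INTER_CUBIC),cv2.resize(b,(433,300),interpolation=cv2.INTER_CUBIC)]))
```

```text
now s,l,h mm [-42.9  -0.4   4.3] goal [0.5049 0.2059 0.0344] row [[0.012, 0.002, 0.001], [-0.001, 0.002, -0.003]] F board [-0.8 -1.2 -2.6] clk 14.175
side column [([277.3, 152.1], 0.61)]
side chock [([221.1, 250.2], 0.77), ([266.6, 161.2], 0.49)]
scene column [([202.0, 140.8], 0.84)]
scene chock [([291.7, 261.9], 0.84), ([192.8, 156.9], 0.51)]
```

View pics/c6.png

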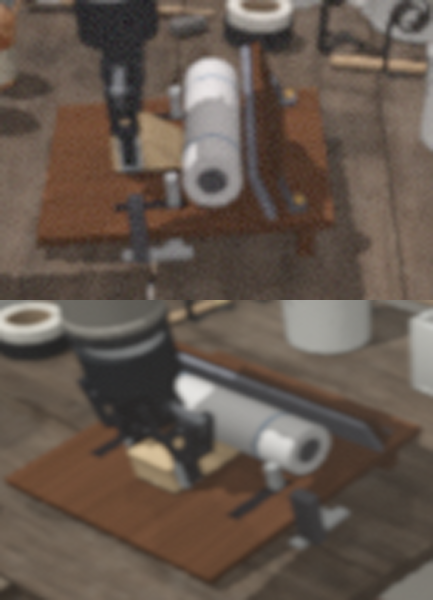

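The column has left the pegs (side crop (175,185)) and a gap of some mm to the fence remains at (247,130). Chock and hand lie at mid column.

Emit:
apply_moves:
  rows:
    - [-0.004, 0, 0, 0, 0, 0]
    - [-0.008, 0, 0, 0, 0, 0]
    - [-0.008, 0, 0, 0, 0, 0]

```text
clock: 14.85
tcp_pos: [0.5096, 0.2056, 0.0351]
orientation: [-0.045, 3.017, 0.002]
contact_force: [-1.8, 0.0, -2.8]
grip_width: 0.0473
gripper_force: 52.0
```

Emit:
apply_moves:
  rows:
    - [-0.004, 0, 0, 0, 0, 0]
    - [-0.008, 0, 0, 0, 0, 0]
    - [-0.008, 0, 0, 0, 0, 0]

```text
clock: 15.22
tcp_pos: [0.5119, 0.2057, 0.0355]
orientation: [-0.045, 3.016, 0.002]
contact_force: [-1.5, 0.1, -2.9]
grip_width: 0.0475
gripper_force: 52.0
```

Emit:
apply_moves:
  rows:
    - [-0.004, 0, 0, 0, 0, 0]
    - [-0.008, 0, 0, 0, 0, 0]
    - [-0.008, 0, 0, 0, 0, 0]

```text
clock: 15.6
tcp_pos: [0.5139, 0.2057, 0.0357]
orientation: [-0.045, 3.017, 0.002]
contact_force: [-0.3, -0.5, -2.5]
grip_width: 0.0474
gripper_force: 52.0
```

Emit:
apply_moves:
  rows:
    - [-0.004, 0, 0, 0, 0, 0]
    - [-0.008, 0, 0, 0, 0, 0]
    - [-0.008, 0, 0, 0, 0, 0]

```text
clock: 15.98
tcp_pos: [0.5158, 0.2058, 0.036]
orientation: [-0.045, 3.016, 0.002]
contact_force: [-1.2, 0.3, -3.1]
grip_width: 0.0476
gripper_force: 52.0
```

Emit:
apply_moves:
  rows:
    - [-0.004, 0, 0, 0, 0, 0]
    - [-0.008, 0, 0, 0, 0, 0]
    - [-0.008, 0, 0, 0, 0, 0]

```text
clock: 16.35
tcp_pos: [0.5178, 0.2059, 0.0362]
orientation: [-0.045, 3.016, 0.002]
contact_force: [-0.7, -0.8, -3.1]
grip_width: 0.0473
gripper_force: 52.0
```

Emit:
apply_moves:
  rows:
    - [-0.004, 0, 0, 0, 0, 0]
    - [-0.008, 0, 0, 0, 0, 0]
    - [-0.008, 0, 0, 0, 0, 0]

```text
clock: 16.73
tcp_pos: [0.5198, 0.2059, 0.0365]
orientation: [-0.045, 3.016, 0.002]
contact_force: [-1.2, -0.2, -3.0]
grip_width: 0.0473
gripper_force: 52.0
```

Emit:
apply_moves:
  rows:
    - [-0.004, 0, 0, 0, 0, 0]
    - [-0.008, 0, 0, 0, 0, 0]
    - [-0.008, 0, 0, 0, 0, 0]

```text
clock: 17.1
tcp_pos: [0.521, 0.2058, 0.0363]
orientation: [-0.045, 3.018, 0.001]
contact_force: [-3.4, -0.7, -4.9]
grip_width: 0.0473
gripper_force: 52.0
```

Emit:
apply_moves:
  rows:
    - [-0.002, 0, 0, 0, 0, 0]
    - [-0.002, 0, 0, 0, 0, 0]

```text
clock: 17.35
tcp_pos: [0.5212, 0.2058, 0.0364]
orientation: [-0.046, 3.018, 0.001]
contact_force: [-4.4, 0.5, -4.1]
grip_width: 0.0471
gripper_force: 52.0
```

```bash
python3 -c "
from h import *
goal(-.046,0,.004)"
```

```text
now s,l,h mm [-29.6  -0.7   4. ] goal [0.5049 0.2059 0.0344] row [[0.066, 0.002, -0.0], [-0.001, 0.0, -0.003]] F board [-4.9  0.6 -3.5] clk 17.35
```

Emit:
apply_moves:
  rows:
    - [-0.002, 0, 0, 0, 0, 0]
    - [-0.002, 0, 0, 0, 0, 0]

```text
clock: 17.6
tcp_pos: [0.5213, 0.2058, 0.0364]
orientation: [-0.046, 3.019, 0.001]
contact_force: [-5.3, -0.5, -3.2]
grip_width: 0.047
gripper_force: 52.1
```

Emit:
apply_moves:
  rows:
    - [-0.001, 0, 0, 0, 0, 0]
    - [-0.001, 0, 0, 0, 0, 0]

```text
clock: 17.85
tcp_pos: [0.5213, 0.2058, 0.0364]
orientation: [-0.046, 3.02, 0.0]
contact_force: [-7.6, -1.0, -2.4]
grip_width: 0.0473
gripper_force: 52.1
```

Emit:
apply_moves:
  rows:
    - [-0.001, 0, 0, 0, 0, 0]
    - [-0.001, 0, 0, 0, 0, 0]

```text
clock: 18.1
tcp_pos: [0.5213, 0.2057, 0.0363]
orientation: [-0.046, 3.02, 0.0]
contact_force: [-8.4, 0.2, -2.3]
grip_width: 0.0471
gripper_force: 52.3
```

Emit:
apply_moves:
  rows:
    - [-0.001, 0, 0, 0, 0, 0]
    - [-0.001, 0, 0, 0, 0, 0]

```text
clock: 18.35
tcp_pos: [0.5213, 0.2057, 0.0363]
orientation: [-0.046, 3.02, 0.0]
contact_force: [-9.1, -0.1, -1.0]
grip_width: 0.0473
gripper_force: 52.4
```

Emit:
apply_moves:
  rows:
    - [-0.001, 0, 0, 0, 0, 0]
    - [-0.001, 0, 0, 0, 0, 0]
    - [-0.001, 0, 0, 0, 0, 0]
    - [-0.001, 0, 0, 0, 0, 0]

```text
clock: 18.85
tcp_pos: [0.5213, 0.2057, 0.0363]
orientation: [-0.046, 3.021, -0.0]
contact_force: [-10.0, 0.1, -0.9]
grip_width: 0.0474
gripper_force: 52.5
```

Emit:
apply_moves:
  rows:
    - [0, 0, 0, 0, 0, 0]
    - [0, 0, 0, 0, 0, 0]
    - [0, 0, 0, 0, 0, 0]

```text
clock: 19.23
tcp_pos: [0.5213, 0.2057, 0.0363]
orientation: [-0.046, 3.021, -0.0]
contact_force: [-8.4, 0.1, 0.4]
grip_width: 0.0471
gripper_force: 52.5
```

```bash
python3 -c "
from h import *
goal(-.046,0,.004)"
```

```text
now s,l,h mm [-29.5  -0.7   4. ] goal [0.5049 0.2059 0.0344] row [[0.066, 0.003, -0.0], [-0.002, -0.001, -0.003]] F board [-8.3  0.4  1.4] clk 19.225
```

Emit:
apply_moves:
  rows:
    - [-0.002, 0, 0, 0, 0, 0]
    - [-0.002, 0, 0, 0, 0, 0]
    - [-0.002, 0, 0, 0, 0, 0]
    - [-0.002, 0, 0, 0, 0, 0]

```text
clock: 19.73
tcp_pos: [0.5213, 0.2057, 0.0363]
orientation: [-0.047, 3.022, -0.0]
contact_force: [-10.3, -0.2, 2.3]
grip_width: 0.0475
gripper_force: 52.8
```

Emit:
apply_moves:
  rows:
    - [0, 0, 0, 0, 0, 0]
    - [0, 0, 0, 0, 0, 0]
    - [0, 0, 0, 0, 0, 0]

```text
clock: 20.1
tcp_pos: [0.5213, 0.2057, 0.0364]
orientation: [-0.047, 3.022, -0.0]
contact_force: [-11.1, -1.4, 1.7]
grip_width: 0.0472
gripper_force: 52.8
```

Emit:
apply_moves:
  rows:
    - [0, 0, 0, 0, 0, 0]
    - [0, 0, 0, 0, 0, 0]
    - [0, 0, 0, 0, 0, 0]
    - [0, 0, 0, 0, 0, 0]
  claw: 1

```text
clock: 20.6
tcp_pos: [0.5247, 0.2061, 0.0373]
orientation: [-0.045, 3.016, 0.002]
contact_force: [0.3, 0.3, -1.0]
grip_width: 0.0857
gripper_force: 0.0
```

Emit:
apply_moves:
  rows:
    - [0.01, 0, -0.02, 0, 0, 0]
    - [0.02, 0, -0.12, 0, 0, 0]
    - [0.03, 0, -0.3, 0, 0, 0]
    - [0.03, 0, -0.5, 0, 0, 0]
    - [0.03, 0, -0.6, 0, 0, 0]

```text
clock: 21.22
tcp_pos: [0.4985, 0.2058, 0.1879]
orientation: [-0.045, 3.014, 0.005]
contact_force: [0.1, 0.1, -0.6]
grip_width: 0.0857
gripper_force: 0.0
```

Run:
```python
from h import *
goal(-.06,-.14,.15)
f=grab("wrist")
print([(np.round(x["point"]),round(x["conf"],2),onz(f,x["point"],.066).round(4)) for x in r.landmark_of(f,"tab")])
print(r.get_obs()["joints"].round(2),f["eye"])
cv2.imwrite("pics/w7.png",cv2.resize(f["pixels"][:,:,::-1],(800,600)))
```

```text
now s,l,h mm [-3.370e+01  1.000e-01  1.571e+02] goal [0.4781 0.0649 0.1776] row [[0.103, -0.561, 0.028], [0.001, 0.003, -0.003]] F board [ 0.   0.1 -0.6] clk 21.225
[(array([110., 186.]), 0.69, array([0.5213, 0.0558, 0.066 ]))]
[-0.75  0.25  0.24  2.03  0.    0.76  1.08] [0.41331737 0.20270596 0.32221266]
```

View pics/w7.png

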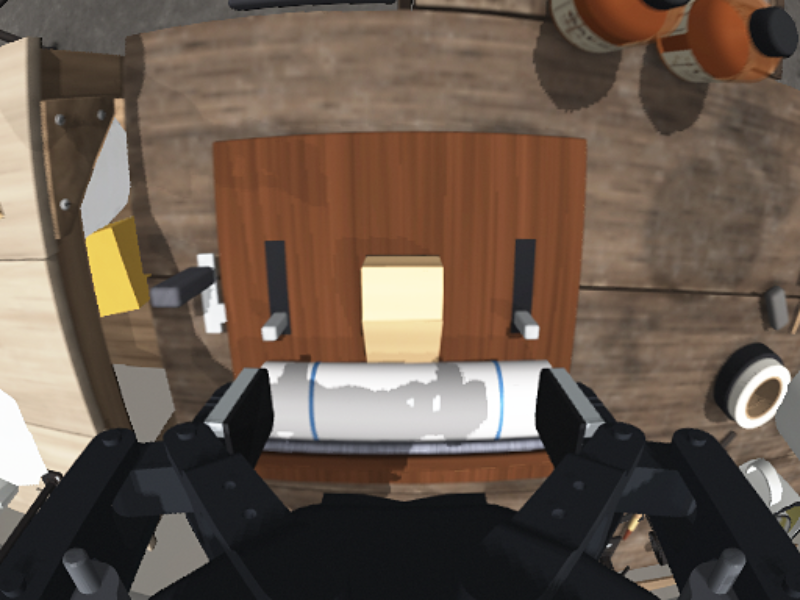

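The chock (400,310) holds the column at the fence (rows 365–445). The pegs at (275,325) and (525,325) now stand clear, and the tab is at (172,290).

Run:
```python
from h import *
t=RB.inv().apply(np.array([.5224,.059,.067])-S0);print(t)
goal(t[0],t[1],.1)
```

```text
[-0.02973552 -0.14741141  0.03488387]
now s,l,h mm [-32.8   0.6 157.4] goal [0.5145 0.0587 0.1316] row [[-0.014, -0.592, 0.228], [0.001, 0.005, -0.003]] F board [ 0.3  0.2 -0.5] clk 21.325
```

Emit:
apply_moves:
  rows:
    - [-0.01, -0.15, 0, 0, 0, 0]
    - [-0.012, -0.35, 0, 0, 0, 0]
    - [-0.012, -0.55, 0.05, 0, 0, 0]
    - [-0.012, -0.59, 0.15, 0, 0, 0]
    - [-0.012, -0.59, 0.22, 0, 0, 0]
  claw: 0.6

```text
clock: 21.95
tcp_pos: [0.5113, 0.0562, 0.1291]
orientation: [-0.041, 3.019, -0.0]
contact_force: [-0.1, -0.1, -0.3]
grip_width: 0.0515
gripper_force: 0.0
```

Emit:
apply_moves:
  rows:
    - [0, 0, 0, 0, 0, 0]
    - [0, 0, 0, 0, 0, 0]

```text
clock: 22.2
tcp_pos: [0.5121, 0.0583, 0.1309]
orientation: [-0.046, 3.017, 0.001]
contact_force: [0.8, 0.0, 0.2]
grip_width: 0.0517
gripper_force: 0.0
```

Run:
```python
from h import *
goal(-.030,-.147,.013)
f=grab("wrist")
for x in r.landmark_of(f,"tab"):
    p=onz(f,x["point"],.067);print(np.round(x["point"]),round(x["conf"],2),p.round(4),RB.inv().apply(p-S0).round(4))
cv2.imwrite("pics/w8.png",cv2.resize(f["pixels"][:,:,::-1],(800,600)))
```

```text
now s,l,h mm [ -32.2 -147.7   99.5] goal [0.5248 0.0595 0.0452] row [[-0.008, 0.003, 0.346], [-0.001, 0.001, -0.003]] F board [0.8 0.  0.1] clk 22.2
[260. 203.] 0.88 [0.5213 0.0592 0.067 ] [-0.0308 -0.1471  0.035 ]
```

View pics/w8.png

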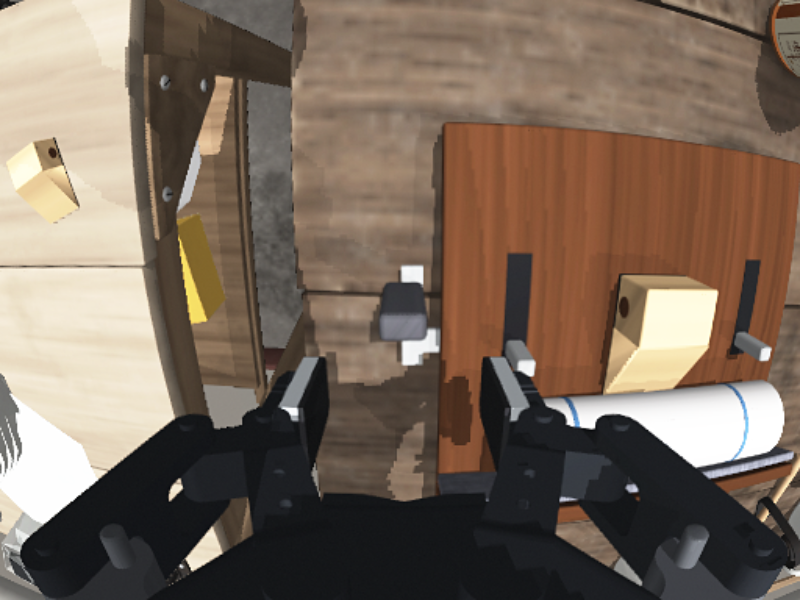

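The tab (403,310) lies centred between the fingers, and the chock and column are unchanged. Descend and grip.

Emit:
apply_moves:
  rows:
    - [-0.004, 0.003, 0.1, 0, 0, 0]
    - [-0.004, 0.003, 0.2, 0, 0, 0]
    - [-0.004, 0.003, 0.3, 0, 0, 0]
    - [-0.004, 0.003, 0.34, 0, 0, 0]
    - [-0.004, 0.003, 0.34, 0, 0, 0]

```text
clock: 22.92
tcp_pos: [0.5236, 0.0593, 0.0466]
orientation: [-0.045, 3.017, 0.001]
contact_force: [-0.4, 0.2, 0.1]
grip_width: 0.0512
gripper_force: 0.0
```

Emit:
apply_moves:
  rows:
    - [0, 0, 0, 0, 0, 0]
    - [0, 0, 0, 0, 0, 0]
    - [0, 0, 0, 0, 0, 0]
    - [0, 0, 0, 0, 0, 0]
  claw: 0
  newtons: 40

```text
clock: 23.42
tcp_pos: [0.5243, 0.0581, 0.0477]
orientation: [-0.044, 3.015, 0.001]
contact_force: [-1.6, -5.0, 4.6]
grip_width: 0.0213
gripper_force: 41.1
```

```bash
python3 -c "
from h import *
goal(-.076,-.147,.013)"
```

```text
now s,l,h mm [ -30.2 -148.4   15.5] goal [0.4792 0.0579 0.0396] row [[0.183, 0.004, 0.009], [-0.001, 0.002, -0.004]] F board [-1.2 -4.9  4.8] clk 23.425
```

Emit:
apply_moves:
  rows:
    - [0.03, 0, 0, 0, 0, 0]
    - [0.06, 0, 0, 0, 0, 0]
    - [0.1, 0, 0, 0, 0, 0]
    - [0.13, 0, 0, 0, 0, 0]
    - [0.16, 0, 0, 0, 0, 0]

```text
clock: 24.05
tcp_pos: [0.4858, 0.0567, 0.043]
orientation: [-0.043, 3.013, 0.001]
contact_force: [2.2, -5.3, 5.5]
grip_width: 0.0215
gripper_force: 41.2
```

Emit:
apply_moves:
  rows:
    - [0.01, 0, 0, 0, 0, 0]
    - [0.02, 0, 0, 0, 0, 0]
    - [0.026, 0, 0, 0, 0, 0]
    - [0.026, 0, 0, 0, 0, 0]
    - [0.026, 0, 0, 0, 0, 0]

```text
clock: 24.68
tcp_pos: [0.4797, 0.0565, 0.0422]
orientation: [-0.043, 3.012, 0.001]
contact_force: [2.1, -6.2, 5.3]
grip_width: 0.0215
gripper_force: 41.2
```

```bash
python3 -c "
from h import *
goal(-.076,-.147,.013)"
```

```text
now s,l,h mm [ -75.2 -148.4   15.5] goal [0.4792 0.0579 0.0396] row [[0.003, 0.006, 0.01], [-0.001, 0.004, -0.004]] F board [ 2.5 -6.3  5. ] clk 24.675
```

Emit:
apply_moves:
  rows:
    - [0.006, 0, 0, 0, 0, 0]
    - [0.01, 0, 0, 0, 0, 0]
    - [0.01, 0, 0, 0, 0, 0]

```text
clock: 25.05
tcp_pos: [0.4797, 0.0565, 0.0423]
orientation: [-0.042, 3.008, 0.001]
contact_force: [9.7, -6.5, -2.2]
grip_width: 0.0213
gripper_force: 40.1
```

```bash
python3 -c "
from h import *
goal(-.076,-.147,.013)"
```

```text
now s,l,h mm [ -75.2 -148.4   15.6] goal [0.4792 0.0579 0.0396] row [[0.003, 0.006, 0.01], [-0.001, 0.007, -0.004]] F board [ 9.2 -6.8 -3.4] clk 25.05
```

The carriage is at its end stop. Now release, with the fingers opened partway so they stay clear of the peg, and rise.

Emit:
apply_moves:
  rows:
    - [-0.004, 0, 0, 0, 0, 0]
    - [-0.004, 0, 0, 0, 0, 0]
    - [-0.004, 0, 0, 0, 0, 0]
    - [-0.004, 0, 0, 0, 0, 0]
  claw: 0.55

```text
clock: 25.55
tcp_pos: [0.4758, 0.058, 0.0406]
orientation: [-0.046, 3.017, 0.002]
contact_force: [-1.0, -0.6, 0.3]
grip_width: 0.0467
gripper_force: 0.0
```

Emit:
apply_moves:
  rows:
    - [0, 0, -0.05, 0, 0, 0]
    - [0, 0, -0.15, 0, 0, 0]
    - [0, 0, -0.3, 0, 0, 0]
    - [0, 0, -0.45, 0, 0, 0]
    - [0, 0, -0.5, 0, 0, 0]

```text
clock: 26.18
tcp_pos: [0.4613, 0.0577, 0.1672]
orientation: [-0.045, 3.013, 0.004]
contact_force: [1.1, -0.2, -1.0]
grip_width: 0.047
gripper_force: 0.0
```

Run:
```python
from h import *
goal(-.076,-.147,.1)
f=grab("wrist")
for x in r.landmark_of(f,"tab"):
    p=onz(f,x["point"],.061);print(round(x["conf"],2),RB.inv().apply(p-S0).round(4))
cv2.imwrite("pics/w9.png",cv2.resize(f["pixels"][:,:,::-1],(800,600)))
```

```text
now s,l,h mm [ -78.1 -146.6  141.8] goal [0.4686 0.0575 0.126 ] row [[-0.008, -0.002, 0.167], [0.0, 0.004, -0.003]] F board [ 0.9 -0.3 -1.1] clk 26.175
0.87 [-0.0751 -0.1489  0.0344]
0.62 [-0.1317 -0.0263  0.0414]
```

View pics/w9.png

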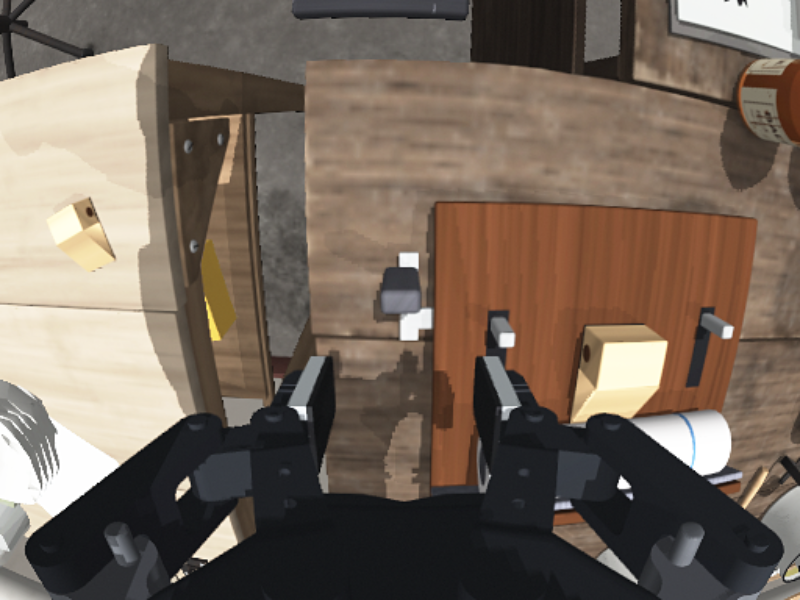

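The stops are fully back: pegs at (502,335) and (715,323), at the far end of their slots. The chock (615,365) still holds the column at the fence, and the hand is clear.

```bash
python3 -c "
from bench import r
print(r.hand_in())"
```

```text
the job is handed in; nothing more can be done
None
```

Job handed in: the chock alone holds the column nipped against the fence after a push of about 10 N. The stops are pulled fully back (45 mm), and the hand was clear of everything; earlier I pressed the chock on the bare board with up to about 30 N while feeling for it, before it touched the column.

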